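# Set the board carrier's front foot on its rest plate

### The arm

A 6-joint arm with a two-finger parallel gripper is mounted at the origin on the work surface. World frame = base frame: x ahead of the robot, y to its left, z up, the work surface at z = 0. Lengths are in mm, angles in degrees, forces in N, time in s.
With the tool pointing down it reaches from about 325 to 900 mm from the base axis. Payload 6.1 kg.
Tool frame: the origin (TCP) lies between the finger pads; the fingertips stand 8 mm ahead of it and the grasp point (between the pads) lies 11 mm behind it (robot.tip_reach is the distance from the TCP to the fingertips, in mm); z points along the fingers, x is the direction in which the jaws open and shut, and the axes are right-handed (so a half turn about z gives the same grasp; the last joint's range is limited). The gripper opens to 87 mm and grips with 3 to 60 N. Pads are 19 mm wide; open, the fingers measure 117 mm over their backs; the gripper's body (75 mm by 190 mm) begins 51 mm behind the grasp point.
Start: joints at [-75.98, 12.628, 87.462, -0, 79.91, -7.225], TCP at [226.468, -582.519, 230.538] pointing down, gripper open.
Joint ranges: [-170.65, 170.65], [-52.31, 119.04], [5.05, 147.46], [-71.25, 251.25], [11.57, 151.72], [-153.62, 153.62]. Speed limits (degrees/s): [147.25, 147.25, 172.46, 180, 180, 180].

### API

Orientations are given as [roll, pitch, yaw] about the fixed x, y, z axes, in that order (R = Rz(yaw) Ry(pitch) Rx(roll)).
In Python, from workcell import robot, cams gives the robot as it stands.
- The arm moves only by the tool drive_tool, never from a script. Its argument "motion" is a list of rows, each an object of numbers: "tx", "ty", "tz": the shift along the tool's x, y, z normalised to -1 to 1, where 1 is 0.4 m; "ax", "ay", "az": the turn, a rotation vector about the tool's x, y, z normalised to -1 to 1, where 1 is 360 degrees; "claw": the gripper command: -1 is shut, 1 is fully open, values between are in proportion. A call has exactly 5 rows; each row is the pose to reach, as a shift and turn from the pose commanded when the call began, along the tool's axes at that moment, turning the shorter way round; what a row does not reach only later rows make up. A row lasts 1/8 s, in which the tool goes at most 62.5 mm and 10.7 degrees, less where a joint would pass 70% of its speed; a pose out of reach is approached as far as the arm can. A call with a number of a shift or a turn outside -1 to 1 is refused whole. A call with a gripper value outside its range is refused whole. The fingers move at their own pace and stop on an object; "squeeze" is the grip in N (left out, the last holds). Time passes only in rows, so rows that repeat a pose let the fingers close, or fill a call up. It gives the time, the measured TCP pose, the force and the opening at its end, in the units of the state.
- robot.get_obs(): the state, without advancing time (a new reading comes with each control period).
- cams.get_image(name): name is "side" or "top" or "wrist"; returns a dict with "pixels" (420x560x3 uint8, red, green, blue), "fov_y" (degrees; the focal length in pixels is half the picture's height over the tangent of half this angle, whatever the lens; pixels are square), "cx", "cy" (the principal point, pixels), "dist" ([k1, k2, p1, p2, k3] as OpenCV has them; the pictures are not rectified), "R" (3x3) and "t" (3): a world point X has camera coordinates R X + t. Camera axes: x right, y down, z forward; pixel columns grow to the right and rows downward; lengths in mm; the calibration is good to about 2 mm. A picture is of the moment at which its call begins. There is no depth.
- robot.sign_off(): hands the job in, once; it reports no verdict.
The state is a dict: "clock": time; "joints": joint angles; "qd": joint speeds; "joint_efforts": joint torques, N m; "ee_pos": TCP position; "ee_rot": TCP orientation; "force": force on the tool from outside, world axes, zero at the start; "ft_torque": the same for the moment, N m; "width": finger opening in mm.
Only numpy, scipy, OpenCV 4.12 (cv2) and the standard library are available. Lean on these libraries where they do the work, as an engineer would, in place of code of your own. Each camera call takes 0.05 s, during which the arm holds its last target. There are 200 camera calls.

### The job

Slip the loose steel rest plate, held by its red fin, flat on the bench under the board carrier's front foot so that the pad is centred below it, and let go of it. Then turn the black knob clockwise to screw the foot down until it just touches: the foot shall rest lightly on the pad, with roughly 2 to 12 newtons (aim at 6), never pressed hard (over 22). Leave everything else on the bench where it stands.

Things in the scene. Friction and masses are not known exactly. Their poses are not given: they have to be found in the camera images.
- carrier: circuit-board carrier, a white and aluminium frame fixed to the bench. Origin: on the bench, vertically under the axis of its adjustable front foot; z up; its x points from the foot along the beam back to the frame. Beam 40 mm wide, z 74 to 100 mm, from x = -20 mm to the frame, whose legs stand at x = 125 mm and beyond: the room under the foot is open on the -x side and both y sides
- foot_boss (a point): on the foot's axis, at the underside (z 70 mm) of the 44 mm round boss that carries it (boss up to z 104 mm; axes as the carrier's). Below hangs the foot: rod of 18 mm diameter, round steel sole plate of 66 mm diameter with three rubber nubs under it (centres 26 mm off the axis). The nubs' underside starts 16 to 24 mm above the bench, which is not measured: 6 to 14 mm over the rest plate's top
- screw (a point): on the foot's axis, at the top of the boss (z 104 mm). Turning the knob clockwise seen from above feeds the foot down 4 mm per radian (25 mm a turn). The sole plate turns with it and is springy: once it bears, the contact force grows by about 18 N per radian, and its friction adds about 0.009 N m of turning torque per newton of contact force. The screw stays where it is left
- knob (a point): centre of the black fluted knob on top of the foot screw: 40 mm diameter, 32 mm tall, centre 138 mm above the bench; a yellow mark on its top lies along its x. Free of load it turns with about 0.05 N m. It stays at this height while turning and can be gripped across its diameter from above at any yaw
- rest_plate: loose steel rest plate, about 0.3 kg. Origin: underside centre of its square pad (90 x 90 mm, 10 mm thick). A neck, 18 mm wide and 8 mm thick, runs from the pad along -x to x = -142 mm and carries an upright red fin.
- plate_handle (a point): centre of the red fin of the rest plate, by which it is gripped from above: 40 mm long along its x, 16 mm thick along its y, z 8 to 70 mm above the bench; the centre is 39 mm above the plate's underside and 120 mm on the -x side of the pad's centre. Axes as the plate's.
- solder_spool: bystander, to be left alone: white solder spool standing upright, 56 mm diameter, 50 mm high; origin at its underside centre
- nozzle: bystander, to be left alone: steel hot-air nozzle, a 34 mm square block on a 48 mm round base, 48 mm high, standing beside the carrier's foot; origin at its underside centre
- tweezers: bystander, to be left alone: dark tweezers with a blue end lying beside the carrier's foot, 120 mm long along their x, 6 mm high; origin at its underside centre
- flux_jar: bystander, to be left alone: small amber jar with a black cap, 44 mm diameter, 45 mm high; origin at its underside centre
- brush_cup: bystander, to be left alone: green cup, 64 mm diameter, 75 mm high, with brushes that reach 150 mm; origin at its underside centre
- screwdriver: bystander, to be left alone: screwdriver lying on the bench, 160 mm long along its x; origin at its underside
- tip_tin: bystander, to be left alone: round brass tip-cleaner tin, 54 mm diameter, 30 mm high; origin at its underside centre
There are look-alikes about, which are no part of the job. Leave any yellow look-alike of the rest_plate alone.

How it is judged:
By the outcome, as a careful person would: the job done as asked, in the order asked, and still so for the second after the job is handed in, with the robot touching nothing.
It also fails if it takes over 72 s, if anything falls off the work surface, if the arm or the gripper's body presses on something with over 40 N, if the wrist force passes 120 N, or if a joint passes its speed limit or range.

## Working session

There is one attempt and no reset: what is moved stays moved. The work goes in short steps, Python scripts to look and compute and a tool call to move; the robot and the scene stay as the last step left them, time stands still between calls to the robot, and variables do not carry over. Pictures are saved under pics/ and viewed, about 8 in all and at most 12, crops included, and the job is handed in when it is done.

Besides the shell and the picture viewer there is one more tool, called as a command line: name --argument value ..., lists and objects as JSON in quotes. drive_tool: Moves the arm, as the interface text tells. Its arguments: {"type":"object","properties":{"motion":{"type":"array"},"squeeze":{"type":"number"}},"required":["motion"]}

```bash
ls; mkdir -p pics; cat > h.py <<'E'
import numpy as np, cv2, pickle
from workcell import robot, cams
def grab(n, fn):
    d=cams.get_image(n); cv2.imwrite(f'pics/{fn}.png', d['pixels'][:,:,::-1]); pickle.dump(d,open(f'pics/{fn}.pkl','wb')); return d
def K(d):
    f=d['pixels'].shape[0]/2/np.tan(np.radians(d['fov_y'])/2)
    return np.array([[f,0,d['cx']],[0,f,d['cy']],[0,0,1.]])
def ray(d,uv):
    p=cv2.undistortPoints(np.array(uv,float).reshape(-1,1,2),K(d),np.array(d['dist'],float)).reshape(-1,2)
    R=np.array(d['R']);t=np.array(d['t'])
    return -R.T@t, np.c_[p,np.ones(len(p))]@R
def onz(d,uv,z):
    c,r=ray(d,uv); return c+r*((z-c[2])/r[:,2])[:,None]
def proj(d,X):
    return cv2.projectPoints(np.array(X,float).reshape(-1,1,3),cv2.Rodrigues(np.array(d['R'],float))[0],np.array(d['t'],float),K(d),np.array(d['dist'],float))[0].reshape(-1,2)
E
python3 - <<'E'
from h import *
for n in ('top','side'):
    d=grab(n,n+'0'); print(n,d['fov_y'],-np.array(d['R']).T@np.array(d['t']),np.round(d['R'],3).tolist(),d['dist'])
print(robot.get_obs())
E
```

```text
pics
top 51.683414419227795 [ 404.4476014   -28.20215731 1316.76540435] [[0.007, -1.0, -0.002], [-0.992, -0.007, -0.123], [0.123, 0.002, -0.992]] [-0.10518671  0.          0.          0.          0.        ]
side 55.70501960282697 [127.86512129 696.18826976 915.98288383] [[-0.871, -0.491, 0.005], [-0.342, 0.6, -0.723], [0.352, -0.632, -0.69]] [0.02081954 0.         0.         0.         0.        ]
{'clock': 0.1, 'joints': array([-7.59796962e+01,  1.26704167e+01,  8.75192527e+01, -2.11369062e-03,
        7.99096820e+01, -7.22418879e+00]), 'qd': array([-0.05678259, -0.11843343, -0.19455223, -0.08308765,  0.07807791,
       -0.01597113]), 'joint_efforts': array([ 1.65863976e-04, -4.95946634e+01, -3.88517976e+01,  7.01617333e-02,
        5.15586580e-02, -6.90742149e-05]), 'ee_pos': array([ 226.32851326, -581.99866756,  229.54954918]), 'ee_rot': array([-1.79989570e+02,  9.88242324e-02, -6.87551263e+01]), 'force': array([-0.47855977, -0.0192487 , -0.0960924 ]), 'ft_torque': array([ 0.0080511 , -0.02502504, -0.02656469]), 'width': 87.0247472038429}
```

View pics/top0.png

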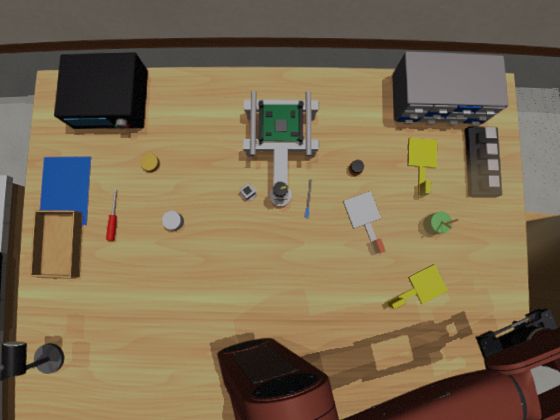

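View pics/side0.png

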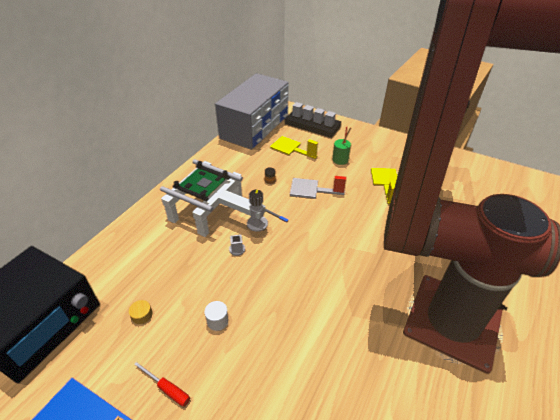

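The top view shows the knob at about (281,188), the nozzle at (248,192) and the tweezers at (308,198). The steel plate's pad is at (362,210) and its red fin at (376,244). The side view shows the pad at (304,188), the fin at (340,185) and the knob at (256,198).

```bash
python3 - <<'E'
from h import *
T=pickle.load(open('pics/top0.pkl','rb'));S=pickle.load(open('pics/side0.pkl','rb'))
def mask(d,box,f,view=0):
    x0,y0,x1,y1=box; hsv=cv2.cvtColor(d['pixels'],cv2.COLOR_RGB2HSV).astype(int)
    m=np.zeros(hsv.shape[:2],np.uint8); m[y0:y1,x0:x1]=f(hsv[...,0],hsv[...,1],hsv[...,2])[y0:y1,x0:x1]
    n,l,st,c=cv2.connectedComponentsWithStats(m); k=1+np.argmax(st[1:,4]); mm=(l==k).astype(np.uint8)
    return cv2.findContours(mm,0,1)[0][0].reshape(-1,2),c[k],st[k]
red=lambda h,s,v:((h<8)|(h>172))&(s>140)&(v>70)
gray=lambda h,s,v:(s<45)&(v>110)
black=lambda h,s,v:(v<70)
c,m,st=mask(T,(335,180,395,260),gray); box=cv2.minAreaRect(c); print('pad/neck px',m,st,box)
# pad: only its part, via rays onto z=10
P=onz(T,c,10)[:,:2]; r=cv2.minAreaRect(P.astype(np.float32)); print('pad+neck world',r)
# erode neck
mm=np.zeros((420,560),np.uint8); cv2.drawContours(mm,[c],-1,1,-1)
mo=cv2.morphologyEx(mm,2,np.ones((13,13),np.uint8)); cc=cv2.findContours(mo,0,1)[0][0].reshape(-1,2)
P=onz(T,cc,10)[:,:2]; r=cv2.minAreaRect(P.astype(np.float32)); print('pad world',r)
for nm,d,b in (('T',T,(360,230,390,255)),('S',S,(325,170,352,200))):
    c,m,st=mask(d,b,red); print(nm,'fin px',m,st,'z70',onz(d,[m],70),'z39',onz(d,[m],39))
    r=cv2.minAreaRect(onz(d,c,70)[:,:2].astype(np.float32)); print(r)
for nm,d,b in (('T',T,(270,175,292,200)),('S',S,(246,185,268,208))):
    c,m,st=mask(d,b,black); print(nm,'knob px',m,st,'z154',onz(d,[m],154),'z138',onz(d,[m],138))
a=cv2.resize(T['pixels'][165:255,235:395],None,fx=5,fy=5,interpolation=2)
cv2.imwrite('pics/c1.png',a[:,:,::-1])
E
```

```text
pad/neck px [362.69672131 211.77356557] [344 191  37  51 976] ((364.97161865234375, 217.6262664794922), (47.95960235595703, 29.22089385986328), 68.96248626708984)
pad+neck world ((539.80322265625, -283.7984924316406), (145.21762084960938, 90.33129119873047), 20.72153663635254)
pad world ((564.5728759765625, -273.40478515625), (89.0807876586914, 89.35286712646484), 0.33244773745536804)
T fin px [380.06521739 245.13043478] [377 240   7  12  46] z70 [[ 453.8465129  -314.50677829   70.        ]] z39 [[ 455.07478427 -321.62555398   39.        ]]
((453.55413818359375, -314.9378356933594), (34.53694152832031, 10.982526779174805), 19.98043441772461)
S fin px [339.02614379 183.50980392] [334 176  12  17 153] z70 [[ 442.68307471 -282.25886826   70.        ]] z39 [[ 454.21919056 -318.11285758   39.        ]]
((441.8674621582031, -282.7738342285156), (34.116188049316406, 82.17057800292969), 19.065704345703125)
T knob px [279.28671329 189.95804196] [273 182  15  16 143] z154 [[598.61733169 -22.97995534 154.        ]] z138 [[601.2891653  -22.90809628 138.        ]]
S knob px [255.37209302 197.63565891] [250 190  12  16 129] z154 [[594.46854317  -8.4337909  154.        ]] z138 [[604.26621042 -23.22933711 138.        ]]
```

View pics/c1.png

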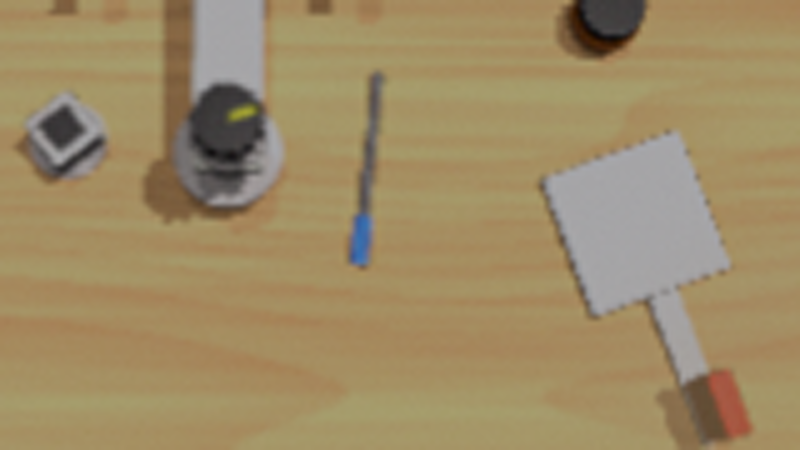

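The measurements agree with the sizes given. The pad centre is at about (565,-274) with yaw about 21°, the fin at about (453,-316), and the knob axis at about (601,-23). Next I move over the fin.

drive_tool --motion '[{"tx":-0.415,"ty":-0.769,"tz":0.1,"claw":0.15},{"tx":-0.415,"ty":-0.769,"tz":0.1,"claw":0.15},{"tx":-0.415,"ty":-0.769,"tz":0.1,"claw":0.15},{"tx":-0.415,"ty":-0.769,"tz":0.1,"claw":0.15},{"tx":-0.415,"ty":-0.769,"tz":0.1,"claw":0.15}]'

```text
$.motion[0]: bad value
```

```bash
cat >> h.py <<'E'
from scipy.spatial.transform import Rotation as Ro
def go(x,y,z,yaw):
    o=robot.get_obs(); R=Ro.from_euler('xyz',o['ee_rot'],degrees=True)
    s=R.inv().apply(np.array([x,y,z])-o['ee_pos'])/400
    v=(R.inv()*Ro.from_euler('xyz',[180,0,yaw],degrees=True)).as_rotvec(degrees=True)/360
    print('t',np.round(o['clock'],2),'pos',np.round(o['ee_pos'],1),np.round(o['ee_rot'],2),'F',np.round(o['force'],2),'M',np.round(o['ft_torque'],3),'w',round(o['width'],1),'j',np.round(o['joints'],0))
    print('txyz',np.round(s,4),'axyz',np.round(v,4))
E
python3 -c "
from h import *
go(453,-316.4,150,-69)"
```

```text
t 0.1 pos [ 226.3 -582.   229.5] [-1.7999e+02  1.0000e-01 -6.8760e+01] F [-0.48 -0.02 -0.1 ] M [ 0.008 -0.025 -0.027] w 87.0 j [-76.  13.  88.  -0.  80.  -7.]
txyz [-0.4132 -0.7687  0.1997] axyz [-0.      0.0003  0.0007]
```

drive_tool --motion '[{"tx":-0.413,"ty":-0.769,"tz":0.1,"ax":0,"ay":0,"az":0,"claw":0.15},{"tx":-0.413,"ty":-0.769,"tz":0.1,"ax":0,"ay":0,"az":0,"claw":0.15},{"tx":-0.413,"ty":-0.769,"tz":0.1,"ax":0,"ay":0,"az":0,"claw":0.15},{"tx":-0.413,"ty":-0.769,"tz":0.1,"ax":0,"ay":0,"az":0,"claw":0.15},{"tx":-0.413,"ty":-0.769,"tz":0.1,"ax":0,"ay":0,"az":0,"claw":0.15}]'

```text
clock: 0.72
ee_pos: [429.0, -344.7, 194.5]
ee_rot: [180.0, 0.0, -68.8]
force: [0.9, -0.1, -0.2]
width: 51.5
```

```bash
python3 -c "
from h import *
go(453,-316.4,150,-69)"
```

```text
t 0.72 pos [ 429.  -344.7  194.5] [ 1.800e+02  1.000e-02 -6.877e+01] F [ 0.92 -0.11 -0.22] M [-0.02  -0.04   0.024] w 51.5 j [-47.   4. 101.   0.  75.  22.]
txyz [-0.0442 -0.0815  0.1112] axyz [0.     0.     0.0006]
```

drive_tool --motion '[{"tx":-0.044,"ty":-0.081,"tz":0.1,"ax":0,"ay":0,"az":0.001,"claw":0.15},{"tx":-0.044,"ty":-0.081,"tz":0.1,"ax":0,"ay":0,"az":0.001,"claw":0.15},{"tx":-0.044,"ty":-0.081,"tz":0.1,"ax":0,"ay":0,"az":0.001,"claw":0.15},{"tx":-0.044,"ty":-0.081,"tz":0.1,"ax":0,"ay":0,"az":0.001,"claw":0.15},{"tx":-0.044,"ty":-0.081,"tz":0.1,"ax":0,"ay":0,"az":0.001,"claw":0.15}]'

```text
clock: 1.35
ee_pos: [451.9, -319.8, 156.1]
ee_rot: [-180.0, -0.1, -69.2]
force: [-0.1, 0.1, -0.6]
width: 50.3
```

```bash
python3 - <<'E'
from h import *
d=grab('wrist','w1')
go(453,-316.4,34,-69)
hsv=cv2.cvtColor(d['pixels'],cv2.COLOR_RGB2HSV).astype(int)
m=(((hsv[...,0]<8)|(hsv[...,0]>172))&(hsv[...,1]>140)&(hsv[...,2]>70)).astype(np.uint8)
n,l,st,c=cv2.connectedComponentsWithStats(m); 
for k in range(1,n):
    if st[k,4]>100:
        P=onz(d,cv2.findContours((l==k).astype(np.uint8),0,1)[0][0].reshape(-1,2),70)
        print(st[k],c[k],P.min(0),P.max(0),cv2.minAreaRect(P[:,:2].astype(np.float32)))
print(proj(d,[[453,-316.4,70],[565,-274,10]]))
E
```

```text
t 1.4 pos [ 451.8 -319.5  155.9] [-1.7997e+02 -8.0000e-02 -6.9200e+01] F [-0.67  0.58 -0.01] M [0.02  0.002 0.022] w 49.9 j [-43.   7. 103.  -0.  71.  26.]
txyz [-0.0067 -0.0054  0.3046] axyz [-0.0001 -0.0002 -0.0006]
[ 260  162   24   71 1558] [271.28562259 198.021181  ] [ 435.64460081 -327.02574912   70.        ] [ 484.19611049 -299.75712948   70.        ] ((459.8752746582031, -312.5901794433594), (47.98887252807617, 15.234620094299316), 19.964731216430664)
[[273.33636725 209.22025574]
 [273.7055028   29.31510824]]
```

View pics/w1.png

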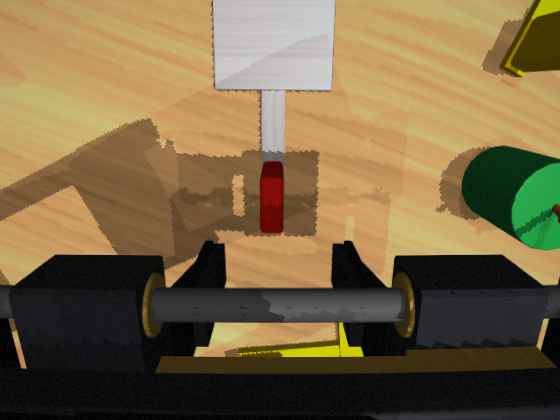

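The wrist picture shows the fin at about (271,198), within about 2 mm of the prediction, and upright between the fingers. I descend and grip.

drive_tool --motion '[{"tx":-0.009,"ty":-0.01,"tz":0.1,"ax":0,"ay":0,"az":0,"claw":0.15},{"tx":-0.009,"ty":-0.01,"tz":0.2,"ax":0,"ay":0,"az":0,"claw":0.15},{"tx":-0.009,"ty":-0.01,"tz":0.305,"ax":0,"ay":0,"az":0,"claw":0.15},{"tx":-0.009,"ty":-0.01,"tz":0.305,"ax":0,"ay":0,"az":0,"claw":0.15},{"tx":-0.009,"ty":-0.01,"tz":0.305,"ax":0,"ay":0,"az":0,"claw":0.15}]' --squeeze 50

```text
clock: 2.02
ee_pos: [455.2, -314.6, 34.6]
ee_rot: [-179.9, -0.1, -69.1]
force: [-0.1, -0.3, -0.2]
width: 50.2
```

drive_tool --motion '[{"tx":0,"ty":0,"tz":0,"ax":0,"ay":0,"az":0,"claw":-1},{"tx":0,"ty":0,"tz":0,"ax":0,"ay":0,"az":0,"claw":-1},{"tx":0,"ty":0,"tz":0,"ax":0,"ay":0,"az":0,"claw":-1},{"tx":0,"ty":0,"tz":0,"ax":0,"ay":0,"az":0,"claw":-1},{"tx":0,"ty":0,"tz":0,"ax":0,"ay":0,"az":0,"claw":-1}]' --squeeze 50

```text
clock: 2.65
ee_pos: [454.7, -313.8, 33.2]
ee_rot: [-180.0, -0.0, -69.1]
force: [0.3, -1.1, 0.9]
width: 15.8
```

```bash
python3 -c "
from h import *
go(454.5,-315,64,-69)"
```

```text
t 2.65 pos [ 454.7 -313.8   33.2] [-1.7998e+02 -3.0000e-02 -6.9120e+01] F [ 0.33 -1.12  0.94] M [ 0.003 -0.011 -0.061] w 15.8 j [-43.  16. 107.  -0.  57.  26.]
txyz [ 0.0027  0.0014 -0.0769] axyz [-0.     -0.0001 -0.0003]
```

drive_tool --motion '[{"tx":0,"ty":0,"tz":-0.01,"ax":0,"ay":0,"az":0,"claw":-1},{"tx":0,"ty":0,"tz":-0.03,"ax":0,"ay":0,"az":0,"claw":-1},{"tx":0,"ty":0,"tz":-0.05,"ax":0,"ay":0,"az":0,"claw":-1},{"tx":0,"ty":0,"tz":-0.075,"ax":0,"ay":0,"az":0,"claw":-1},{"tx":0,"ty":0,"tz":-0.075,"ax":0,"ay":0,"az":0,"claw":-1}]' --squeeze 60

```text
clock: 3.28
ee_pos: [455.3, -314.3, 64.4]
ee_rot: [-179.9, -0.1, -69.1]
force: [0.1, 0.0, -3.3]
width: 15.5
```

drive_tool --motion '[{"tx":-0.05,"ty":-0.006,"tz":0,"ax":0,"ay":0,"az":0,"claw":-1},{"tx":-0.13,"ty":-0.015,"tz":0,"ax":0,"ay":0,"az":0,"claw":-1},{"tx":-0.21,"ty":-0.024,"tz":0,"ax":0,"ay":0,"az":0,"claw":-1},{"tx":-0.29,"ty":-0.034,"tz":0,"ax":0,"ay":0,"az":0,"claw":-1},{"tx":-0.37,"ty":-0.043,"tz":0,"ax":0,"ay":0,"az":0,"claw":-1}]'

```text
clock: 3.9
ee_pos: [417.3, -168.1, 62.9]
ee_rot: [-180.0, 0.0, -69.1]
force: [0.4, -0.0, -3.6]
width: 15.6
```

drive_tool --motion '[{"tx":-0.08,"ty":-0.009,"tz":0,"ax":0,"ay":0,"az":0.01,"claw":-1},{"tx":-0.16,"ty":-0.018,"tz":0,"ax":0,"ay":0,"az":0.023,"claw":-1},{"tx":-0.25,"ty":-0.028,"tz":0,"ax":0,"ay":0,"az":0.036,"claw":-1},{"tx":-0.33,"ty":-0.037,"tz":0,"ax":0,"ay":0,"az":0.049,"claw":-1},{"tx":-0.375,"ty":-0.044,"tz":0,"ax":0,"ay":0,"az":0.058,"claw":-1}]'

```text
clock: 4.53
ee_pos: [379.8, -21.2, 62.7]
ee_rot: [180.0, 0.0, -90.1]
force: [-0.5, -0.9, -3.5]
width: 15.6
```

```bash
python3 - <<'E'
from h import *
go(381,-23,34,-90)
d=grab('top','t2'); e=grab('side','s2')
a=cv2.resize(d['pixels'][165:285,225:345],None,fx=4,fy=4,interpolation=2)
b=cv2.resize(e['pixels'][150:290,200:360],None,fx=3,fy=3.4286,interpolation=2)
b=cv2.resize(e['pixels'][160:280,200:350],None,fx=3.2,fy=4,interpolation=2)[:,:320*1]
b=cv2.resize(e['pixels'][170:290,220:300],None,fx=4,fy=4,interpolation=2)
cv2.imwrite('pics/c2.png',np.hstack([a,b])[:,:,::-1])
E
```

```text
t 4.53 pos [379.8 -21.2  62.7] [ 1.7996e+02  4.0000e-02 -9.0070e+01] F [-0.53 -0.89 -3.48] M [0.002 0.365 0.004] w 15.6 j [-15. -11. 131.   0.  60.  75.]
txyz [ 0.0044 -0.0031  0.0719] axyz [ 0.0001  0.0001 -0.0002]
```

View pics/c2.png

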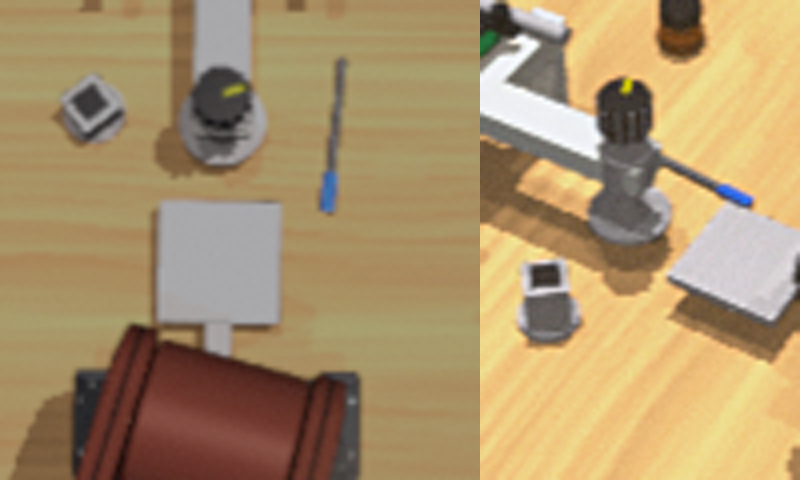

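The plate hangs level at yaw about 0. In the crop the pad is at (220,262), straight before the foot (sole at (223,125)), with the nozzle and tweezers clear to either side. I now refine the foot axis (the yellow mark biased the first mask) and the pad centre.

```bash
python3 - <<'E'
from h import *
T=pickle.load(open('pics/t2.pkl','rb'));S=pickle.load(open('pics/s2.pkl','rb'))
def comp(d,box,f):
    x0,y0,x1,y1=box; hsv=cv2.cvtColor(d['pixels'],cv2.COLOR_RGB2HSV).astype(int)
    m=np.zeros(hsv.shape[:2],np.uint8); m[y0:y1,x0:x1]=f(hsv[...,0],hsv[...,1],hsv[...,2])[y0:y1,x0:x1]
    n,l,st,c=cv2.connectedComponentsWithStats(m); k=1+np.argmax(st[1:,4]); return (l==k).astype(np.uint8),st[k]
blk=lambda h,s,v:(v<80)|((h>22)&(h<35)&(s>150)&(v>100))
for nm,d,b in (('T',T,(270,178,292,196)),('S',S,(247,186,266,207))):
    m,st=comp(d,b,blk); h=cv2.convexHull(cv2.findContours(m,0,1)[0][0]).reshape(-1,2)
    M=cv2.moments(h); c=[M['m10']/M['m00'],M['m01']/M['m00']]; print(nm,st,c,onz(d,[c],138))
    X=np.array([[602+20*np.cos(a),-23+20*np.sin(a),z] for a in np.linspace(0,6.28,40) for z in(122,154)])
    hh=cv2.convexHull(proj(d,X).astype(np.float32)); M=cv2.moments(hh); c2=[M['m10']/M['m00'],M['m01']/M['m00']]; print(' pred for 602,-23',c2,cv2.boundingRect(hh))
    # local jacobian -> correction
    p=proj(d,[[602,-23,138],[603,-23,138],[602,-22,138]]); J=np.c_[p[1]-p[0],p[2]-p[0]]; print(' corr',np.linalg.solve(J,np.array(c)-c2))
gray=lambda h,s,v:(s<45)&(v>100)
for nm,d,b in (('T',T,(260,210,300,254)),('S',S,(265,215,305,254))):
    m,st=comp(d,b,gray); m=cv2.morphologyEx(m,2,np.ones((11,11),np.uint8)); c=cv2.findContours(m,0,1)[0][0].reshape(-1,2)
    P=onz(d,c,39.5)[:,:2].astype(np.float32); print(nm,'pad',st,cv2.minAreaRect(P))
# beam edges in top image
hsv=cv2.cvtColor(T['pixels'],cv2.COLOR_RGB2HSV).astype(int); g=(hsv[...,1]<45)&(hsv[...,2]>120)
for y in (162,166,170,174):
    xs=[x for x in range(265,300) if g[y,x]]; print(y,onz(T,[[xs[0],y],[xs[-1],y]],100)[:,:2].mean(0).round(1),xs[-1]-xs[0]+1)
print(proj(T,[[602,-23,10]]))
E
```

```text
T [273 182  15  14 153] [279.5947488584475, 189.03995433789953] [[603.8582273 -23.7372437 138.       ]]
 pred for 602,-23 [279.3208323579568, 189.58373610759995] (271, 181, 16, 17)
 corr [ 1.52341382 -0.74296077]
S [250 190  13  16 164] [255.78730158730158, 197.67936507936508] [[603.11503715 -23.66805884 138.        ]]
 pred for 602,-23 [255.9852964786809, 197.93017066386582] (248, 189, 15, 18)
 corr [ 1.07366979 -0.64081023]
T pad [264 215  31  39 997] ((498.212890625, -22.603374481201172), (88.72616577148438, 88.66902160644531), 0.4131384789943695)
S pad [267 220  38  31 648] ((500.391357421875, -16.191116333007812), (78.34606170654297, 93.54479217529297), 27.30841064453125)
162 [689.  -25.6] 14
166 [677.2 -25.7] 14
170 [665.5 -25.8] 14
174 [653.9 -25.9] 14
[[279.45398927 196.65205955]]
```

drive_tool --motion '[{"tx":0.004,"ty":0,"tz":0.02,"ax":0,"ay":0,"az":0,"claw":-1},{"tx":0.004,"ty":0,"tz":0.04,"ax":0,"ay":0,"az":0,"claw":-1},{"tx":0.004,"ty":0,"tz":0.055,"ax":0,"ay":0,"az":0,"claw":-1},{"tx":0.004,"ty":0,"tz":0.068,"ax":0,"ay":0,"az":0,"claw":-1},{"tx":0.004,"ty":0,"tz":0.068,"ax":0,"ay":0,"az":0,"claw":-1}]'

```text
clock: 5.25
ee_pos: [380.2, -24.3, 35.1]
ee_rot: [179.9, 0.0, -90.0]
force: [-0.5, 0.2, -3.6]
width: 15.7
```

```bash
python3 - <<'E'
from h import *
d=grab('wrist','w2')
go(480,-24,34.5,-90)
print(proj(d,[[603,-24,z] for z in (10,25,70,154)]+[[498,-22.6,12]]))
E
```

```text
t 5.3 pos [380.6 -24.4  35.5] [ 1.7996e+02  1.0000e-02 -9.0000e+01] F [ 0.12 -0.62 -2.63] M [ 0.027  0.387 -0.008] w 15.6 j [-16.  -7. 131.  -0.  56.  74.]
txyz [-0.001  -0.2486  0.0024] axyz [ 0.0001  0.     -0.    ]
[[ 2.76436173e+02 -2.77812245e+02]
 [ 2.76263769e+02 -3.08939644e+02]
 [ 2.75757806e+02 -3.84271432e+02]
 [-2.60407607e+02 -1.06843015e+05]
 [ 2.73487761e+02 -5.12585569e+00]]
```

View pics/w2.png

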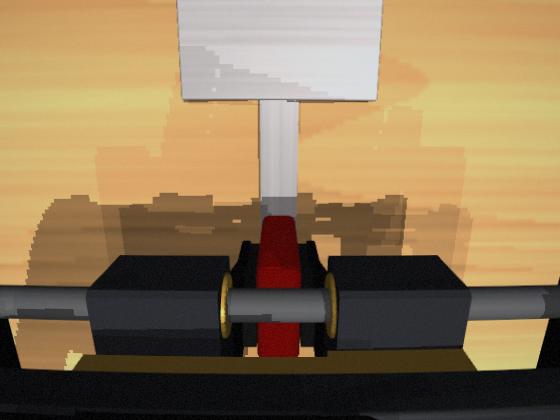

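```bash
python3 - <<'E'
from h import *
from scipy.optimize import least_squares
for n,d,box in (('T',pickle.load(open('pics/t2.pkl','rb')),(262,184,298,212)),('T0',pickle.load(open('pics/top0.pkl','rb')),(262,184,298,212)),):
    hsv=cv2.cvtColor(d['pixels'],cv2.COLOR_RGB2HSV).astype(float); s=hsv[...,1]
    # radial sat-crossing search around (280.3,193.5): outermost half-crossing
    c0=np.array([280.5,196.5]); pts=[]
    for a in np.radians(np.arange(-10,191,6)):
        r=np.arange(4,16,.25); q=c0+np.c_[np.cos(a)*r,np.sin(a)*r]
        v=cv2.remap(s.astype(np.float32),q[:,0].astype(np.float32).reshape(1,-1),q[:,1].astype(np.float32).reshape(1,-1),1)[0]
        k=np.where(v<65)[0]
        if len(k) and k[-1]<len(r)-1: pts.append(q[k[-1]])
    P=onz(d,pts,28)[:,:2]
    f=least_squares(lambda p:np.hypot(P[:,0]-p[0],P[:,1]-p[1])-p[2],[603,-24,33],loss='soft_l1')
    print(n,f.x,len(pts),np.round(np.abs(f.fun).mean(),2)); 
    f=least_squares(lambda p:np.hypot(P[:,0]-p[0],P[:,1]-p[1])-33,[603,-24],loss='soft_l1'); print(f.x,np.round(f.fun,1))
E
```

```text
T [603.93894706 -25.18141274  32.63370857] 34 0.38
[604.39920714 -25.18640549] [ 0.6  1.1  0.  -0.3 -0.6 -0.2 -0.5 -0.9 -0.6 -0.3 -0.8 -0.6 -0.4  0.4
  0.5  0.5 -0.3  0.4  0.3  0.1  0.6  0.4  0.1  0.5  0.1  0.4 -0.   0.2
 -0.3 -0.8 -0.5 -0.3 -0.8 -0.5]
T0 [603.82654681 -25.17744244  32.57666285] 34 0.33
[604.357591   -25.17176779] [ 0.6  0.3  0.  -0.3 -0.6 -0.2 -0.5 -0.9 -0.6 -0.3 -0.8  0.1 -0.5  0.4
 -0.3  0.5  0.5  0.4  0.2  0.1  0.6  0.3  0.   0.4  0.   0.4 -0.1  0.2
 -0.3 -0.8 -0.5 -0.3 -0.8 -0.5]
```

drive_tool --motion '[{"tx":-0.001,"ty":-0.02,"tz":0,"ax":0,"ay":0,"az":0,"claw":-1},{"tx":-0.001,"ty":-0.05,"tz":0,"ax":0,"ay":0,"az":0,"claw":-1},{"tx":-0.001,"ty":-0.08,"tz":0,"ax":0,"ay":0,"az":0,"claw":-1},{"tx":-0.001,"ty":-0.11,"tz":0,"ax":0,"ay":0,"az":0,"claw":-1},{"tx":-0.001,"ty":-0.13,"tz":0,"ax":0,"ay":0,"az":0,"claw":-1}]'

```text
clock: 5.92
ee_pos: [433.8, -23.9, 35.8]
ee_rot: [-180.0, -0.0, -90.0]
force: [0.7, -0.4, -2.9]
width: 15.7
```

drive_tool --motion '[{"tx":0,"ty":-0.03,"tz":0,"ax":0,"ay":0,"az":0,"claw":-1},{"tx":0,"ty":-0.07,"tz":0,"ax":0,"ay":0,"az":0,"claw":-1},{"tx":0,"ty":-0.11,"tz":0,"ax":0,"ay":0,"az":0,"claw":-1},{"tx":0,"ty":-0.133,"tz":0,"ax":0,"ay":0,"az":0,"claw":-1},{"tx":0,"ty":-0.133,"tz":0,"ax":0,"ay":0,"az":0,"claw":-1}]'

```text
clock: 6.55
ee_pos: [486.4, -23.9, 35.7]
ee_rot: [180.0, 0.0, -90.0]
force: [-0.2, 0.4, -3.6]
width: 15.7
```

```bash
python3 - <<'E'
from h import *
go(485.7,-23.8,33.2,-90)
d=grab('top','t3'); e=grab('side','s3')
a=cv2.resize(d['pixels'][165:245,230:330],None,fx=4,fy=4,interpolation=2)
b=cv2.resize(e['pixels'][180:260,220:320],None,fx=4,fy=4,interpolation=2)
cv2.imwrite('pics/c3.png',np.hstack([a,b])[:,:,::-1])
E
```

```text
t 6.55 pos [486.4 -23.9  35.7] [179.99   0.   -89.98] F [-0.18  0.42 -3.6 ] M [ 0.036  0.381 -0.042] w 15.7 j [-12.   8. 116.   0.  56.  78.]
txyz [-0.0003  0.0017  0.0063] axyz [0. 0. 0.]
```

View pics/c3.png

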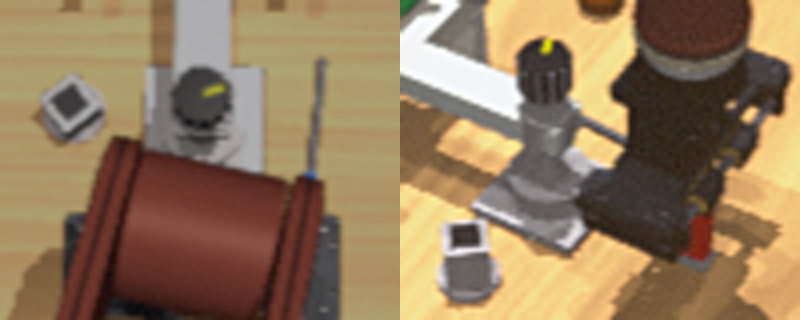

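drive_tool --motion '[{"tx":0,"ty":0.002,"tz":0.003,"ax":0,"ay":0,"az":0,"claw":-1},{"tx":0,"ty":0.002,"tz":0.006,"ax":0,"ay":0,"az":0,"claw":-1},{"tx":0,"ty":0.002,"tz":0.006,"ax":0,"ay":0,"az":0,"claw":-1},{"tx":0,"ty":0.002,"tz":0.006,"ax":0,"ay":0,"az":0,"claw":-1},{"tx":0,"ty":0.002,"tz":0.006,"ax":0,"ay":0,"az":0,"claw":-1}]'

```text
clock: 7.28
ee_pos: [485.1, -23.9, 33.4]
ee_rot: [-180.0, -0.0, -90.0]
force: [-1.2, 0.4, -3.4]
width: 15.5
```

```bash
python3 - <<'E'
from h import *
go(485.7,-23.8,33.2,-90)
E
```

```text
t 7.28 pos [485.1 -23.9  33.4] [-179.99   -0.    -90.  ] F [-1.17  0.42 -3.38] M [0.033 0.353 0.025] w 15.5 j [-12.   8. 116.  -0.  56.  78.]
txyz [-0.0003 -0.0014  0.0005] axyz [-0. -0.  0.]
```

drive_tool --motion '[{"tx":0,"ty":-0.001,"tz":0.001,"ax":0,"ay":0,"az":0,"claw":-1},{"tx":0,"ty":-0.001,"tz":0.002,"ax":0,"ay":0,"az":0,"claw":-1},{"tx":0,"ty":-0.001,"tz":0.002,"ax":0,"ay":0,"az":0,"claw":-1},{"tx":0,"ty":-0.001,"tz":0.002,"ax":0,"ay":0,"az":0,"claw":-1},{"tx":0,"ty":-0.001,"tz":0.002,"ax":0,"ay":0,"az":0,"claw":-1}]'

```text
clock: 7.9
ee_pos: [485.5, -24.0, 33.2]
ee_rot: [180.0, -0.0, -90.0]
force: [-5.9, 0.8, 6.0]
width: 15.8
```

drive_tool --motion '[{"tx":0,"ty":0,"tz":0.001,"ax":0,"ay":0,"az":0,"claw":-1},{"tx":0,"ty":0,"tz":0.001,"ax":0,"ay":0,"az":0,"claw":-1},{"tx":0,"ty":0,"tz":0.002,"ax":0,"ay":0,"az":0,"claw":-1},{"tx":0,"ty":0,"tz":0.002,"ax":0,"ay":0,"az":0,"claw":-1},{"tx":0,"ty":0,"tz":0.002,"ax":0,"ay":0,"az":0,"claw":-1}]'

```text
clock: 8.52
ee_pos: [485.5, -24.0, 33.2]
ee_rot: [180.0, -0.0, -90.0]
force: [-10.5, -0.1, 14.3]
width: 15.7
```

Contact is made and the plate lies flat. I release the fin and rise clear.

drive_tool --motion '[{"tx":0,"ty":0,"tz":-0.003,"ax":0,"ay":0,"az":0,"claw":-1},{"tx":0,"ty":0,"tz":-0.003,"ax":0,"ay":0,"az":0,"claw":-0.2},{"tx":0,"ty":0,"tz":-0.003,"ax":0,"ay":0,"az":0,"claw":-0.2},{"tx":0,"ty":0,"tz":-0.003,"ax":0,"ay":0,"az":0,"claw":-0.2},{"tx":0,"ty":0,"tz":-0.003,"ax":0,"ay":0,"az":0,"claw":-0.2}]'

```text
clock: 9.15
ee_pos: [485.7, -23.9, 33.0]
ee_rot: [-180.0, -0.0, -90.0]
force: [0.8, -0.3, 0.4]
width: 34.4
```

drive_tool --motion '[{"tx":0,"ty":0,"tz":-0.05,"ax":0,"ay":0,"az":0,"claw":-0.2},{"tx":0,"ty":0,"tz":-0.15,"ax":0,"ay":0,"az":0,"claw":-0.2},{"tx":0,"ty":0,"tz":-0.28,"ax":0,"ay":0,"az":0,"claw":-0.2},{"tx":0,"ty":0,"tz":-0.4,"ax":0,"ay":0,"az":0,"claw":-0.2},{"tx":0,"ty":0,"tz":-0.5,"ax":0,"ay":0,"az":0,"claw":-0.2}]'

```text
clock: 9.78
ee_pos: [485.9, -24.0, 235.2]
ee_rot: [-179.9, -0.0, -90.0]
force: [0.4, -0.4, -0.0]
width: 34.7
```

drive_tool --motion '[{"tx":0,"ty":0.05,"tz":-0.02,"ax":0,"ay":0,"az":-0.02,"claw":0.4},{"tx":0,"ty":0.1,"tz":-0.02,"ax":0,"ay":0,"az":-0.045,"claw":0.4},{"tx":0,"ty":0.15,"tz":-0.02,"ax":0,"ay":0,"az":-0.07,"claw":0.4},{"tx":0,"ty":0.2,"tz":-0.02,"ax":0,"ay":0,"az":-0.095,"claw":0.4},{"tx":0,"ty":0.25,"tz":-0.02,"ax":0,"ay":0,"az":-0.12,"claw":0.4}]'

```text
clock: 10.4
ee_pos: [384.9, -23.9, 240.9]
ee_rot: [-180.0, -0.0, -46.5]
force: [0.1, -0.2, 1.2]
width: 60.2
```

```bash
python3 - <<'E'
from h import *
go(604.1,-25.2,240,120)
d=grab('top','t4'); e=grab('side','s4'); w=grab('wrist','w4')
a=cv2.resize(d['pixels'][165:245,230:330],None,fx=4,fy=4,interpolation=2)
b=cv2.resize(e['pixels'][180:260,220:320],None,fx=4,fy=4,interpolation=2)
w=cv2.resize(w['pixels'],(400,300))
cv2.imwrite('pics/c4.png',np.vstack([np.hstack([a,b])[:300],np.hstack([w,w*0])])[:,:,::-1])
E
```

```text
t 10.4 pos [384.9 -23.9 240.9] [-180.     -0.    -46.49] F [ 0.13 -0.18  1.2 ] M [ 0.015 -0.017  0.015] w 60.2 j [-15. -23. 120.   0.  83.  31.]
txyz [ 0.3797 -0.3953  0.0024] axyz [ 0.     -0.     -0.4625]
```

View pics/c4.png

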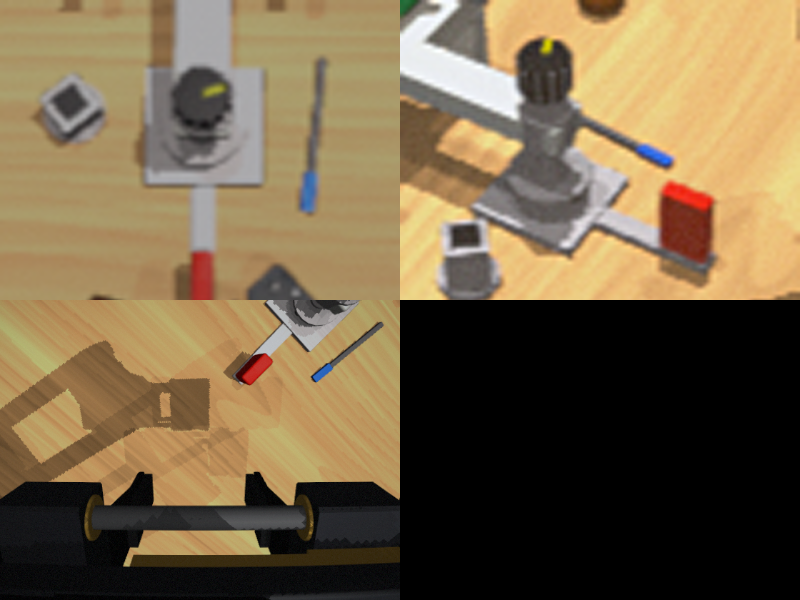

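The plate lies flat under the foot with the nozzle and tweezers undisturbed. In the top crop the pad spans x 145 to 265 and y 68 to 185, with the sole inside it. I check the centring numerically.

```bash
python3 - <<'E'
from h import *
d=pickle.load(open('pics/t4.pkl','rb')); s=cv2.cvtColor(d['pixels'],cv2.COLOR_RGB2HSV)[...,1].astype(float)
def cross(line,idx):
    k=[i for i in range(len(line)-1) if (line[i]-65)*(line[i+1]-65)<0]
    return [idx[i]+(line[i]-65)/(line[i]-line[i+1]) for i in k]
L=[];Rr=[]
for y in range(186,209):
    x=np.arange(258,304); c=cross(s[y,x],x)
    if len(c)>=2: L.append([c[0],y]);Rr.append([c[-1],y])
B=[];Tp=[]
for x in list(range(269,275))+list(range(288,294)):
    y=np.arange(174,220); c=cross(s[y,x],y)
    if len(c)>=2: Tp.append([x,c[0]]);B.append([x,c[-1]])
w=lambda p:np.median(onz(d,p,10)[:,:2],0)
l,r,b,t=w(L),w(Rr),w(B),w(Tp); print('y',l[1],r[1],(l[1]+r[1])/2,'x',b[0],t[0],(b[0]+t[0])/2)
for p in (L,Rr): P=onz(d,p,10); print('edge yaw',np.degrees(np.polyfit(P[:,0],P[:,1],1)[0]))
E
```

```text
y 19.454566572668472 -72.11774491813438 -26.331589172732954 x 558.6829108449735 650.0262634100793 604.3545871275264
edge yaw 1.0692780502114676
edge yaw 0.1216131748276356
```

The pad centre is at (604.4,-26.3) and the foot axis at (604.1,-25.2), so the offset is about 1 mm. Next is the knob: I go above it and turn the wrist back for a long clockwise stroke.

drive_tool --motion '[{"tx":0.076,"ty":-0.079,"tz":0,"ax":0,"ay":0,"az":-0.029,"claw":0.4},{"tx":0.151,"ty":-0.158,"tz":0,"ax":0,"ay":0,"az":-0.058,"claw":0.4},{"tx":0.227,"ty":-0.237,"tz":0,"ax":0,"ay":0,"az":-0.087,"claw":0.4},{"tx":0.302,"ty":-0.316,"tz":0,"ax":0,"ay":0,"az":-0.116,"claw":0.4},{"tx":0.378,"ty":-0.396,"tz":0,"ax":0,"ay":0,"az":-0.145,"claw":0.4}]'

```text
clock: 11.18
ee_pos: [606.8, -25.6, 240.2]
ee_rot: [-180.0, -0.0, 5.6]
force: [0.5, 0.3, 0.7]
width: 61.1
```

drive_tool --motion '[{"tx":0,"ty":0,"tz":0,"ax":0,"ay":0,"az":-0.029,"claw":0.4},{"tx":0,"ty":0,"tz":0,"ax":0,"ay":0,"az":-0.058,"claw":0.4},{"tx":0,"ty":0,"tz":0,"ax":0,"ay":0,"az":-0.087,"claw":0.4},{"tx":0,"ty":0,"tz":0,"ax":0,"ay":0,"az":-0.116,"claw":0.4},{"tx":0,"ty":0,"tz":0,"ax":0,"ay":0,"az":-0.145,"claw":0.4}]'

```text
clock: 11.8
ee_pos: [605.3, -25.6, 240.3]
ee_rot: [-180.0, -0.0, 57.8]
force: [-0.5, -0.4, 0.4]
width: 60.8
```

drive_tool --motion '[{"tx":0,"ty":0,"tz":0,"ax":0,"ay":0,"az":-0.029,"claw":0.4},{"tx":0,"ty":0,"tz":0,"ax":0,"ay":0,"az":-0.058,"claw":0.4},{"tx":0,"ty":0,"tz":0,"ax":0,"ay":0,"az":-0.087,"claw":0.4},{"tx":0,"ty":0,"tz":0,"ax":0,"ay":0,"az":-0.116,"claw":0.4},{"tx":0,"ty":0,"tz":0,"ax":0,"ay":0,"az":-0.145,"claw":0.4}]'

```text
clock: 12.42
ee_pos: [605.3, -25.6, 240.3]
ee_rot: [-180.0, -0.0, 110.0]
force: [-0.0, 1.1, -0.4]
width: 60.6
```

```bash
python3 - <<'E'
from h import *
go(603.7,-24.5,129,120)
print(robot.get_obs()['joints'])
E
```

```text
t 12.42 pos [605.3 -25.6 240.3] [-1.8000e+02 -1.0000e-02  1.0996e+02] F [-0.02  1.12 -0.36] M [ 0.082 -0.095  0.022] w 60.6 j [ -10.   10.   90.    0.   81. -120.]
txyz [ 0.004  -0.0028  0.2783] axyz [-0.     -0.     -0.0279]
[-9.88195499e+00  9.67405069e+00  8.98045728e+01  7.22555118e-03
  8.05265030e+01 -1.19838351e+02]
```

drive_tool --motion '[{"tx":0.003,"ty":-0.002,"tz":0.07,"ax":0,"ay":0,"az":-0.014,"claw":0.4},{"tx":0.003,"ty":-0.002,"tz":0.14,"ax":0,"ay":0,"az":-0.028,"claw":0.4},{"tx":0.003,"ty":-0.002,"tz":0.21,"ax":0,"ay":0,"az":-0.028,"claw":0.4},{"tx":0.003,"ty":-0.002,"tz":0.278,"ax":0,"ay":0,"az":-0.028,"claw":0.4},{"tx":0.003,"ty":-0.002,"tz":0.278,"ax":0,"ay":0,"az":-0.028,"claw":0.4}]' --squeeze 20

```text
clock: 13.05
ee_pos: [601.8, -24.4, 126.5]
ee_rot: [-179.8, -0.2, 119.7]
force: [-0.0, 0.4, 0.5]
width: 60.8
```

drive_tool --motion '[{"tx":0,"ty":0,"tz":0,"ax":0,"ay":0,"az":0,"claw":-1},{"tx":0,"ty":0,"tz":0,"ax":0,"ay":0,"az":0,"claw":-1},{"tx":0,"ty":0,"tz":0,"ax":0,"ay":0,"az":0,"claw":-1},{"tx":0,"ty":0,"tz":0,"ax":0,"ay":0,"az":0,"claw":-1},{"tx":0,"ty":0,"tz":0,"ax":0,"ay":0,"az":0,"claw":-1}]'

```text
clock: 13.68
ee_pos: [603.5, -23.4, 131.1]
ee_rot: [179.9, -0.1, 119.9]
force: [-1.9, 4.4, 3.6]
width: 39.6
```

```bash
cat > st.py <<'E'
from h import *
o=robot.get_obs()
print('t',round(o['clock'],2),'pos',o['ee_pos'].round(1),'yaw',o['ee_rot'][2].round(2),'F',o['force'].round(2),'w',round(o['width'],1))
for i in range(3):
    o=robot.get_obs(); print('M',o['ft_torque'].round(3),'eff6',o['joint_efforts'][5].round(4),'j6',o['joints'][5].round(2)); 
    if i<2: cams.get_image('top')
E
python3 st.py
```

```text
t 13.68 pos [603.5 -23.4 131.1] yaw 119.88 F [-1.93  4.38  3.57] w 39.6
M [ 1.162  0.418 -0.051] eff6 -0.0491 j6 -129.7
M [ 1.106  0.385 -0.074] eff6 -0.0492 j6 -129.7
M [ 1.134  0.378 -0.092] eff6 -0.0492 j6 -129.7
```

drive_tool --motion '[{"tx":0.003,"ty":0,"tz":0,"ax":0,"ay":0,"az":0.006,"claw":-1},{"tx":0.003,"ty":0,"tz":0,"ax":0,"ay":0,"az":0.014,"claw":-1},{"tx":0.003,"ty":0,"tz":0,"ax":0,"ay":0,"az":0.028,"claw":-1},{"tx":0.003,"ty":0,"tz":0,"ax":0,"ay":0,"az":0.042,"claw":-1},{"tx":0.003,"ty":0,"tz":0,"ax":0,"ay":0,"az":0.056,"claw":-1}]'

```text
clock: 14.4
ee_pos: [603.4, -23.2, 131.1]
ee_rot: [179.9, -0.0, 99.6]
force: [-0.4, 2.1, 2.0]
width: 39.1
```

```bash
python3 st.py
```

```text
t 14.4 pos [603.4 -23.2 131.1] yaw 99.55 F [-0.41  2.08  2.02] w 39.1
M [ 0.718 -0.03   0.115] eff6 -0.8862 j6 -109.29
M [ 0.769 -0.018 -0.066] eff6 -0.3441 j6 -109.1
M [ 0.791  0.05  -0.073] eff6 0.6746 j6 -109.42
```

drive_tool --motion '[{"tx":0,"ty":0,"tz":0,"ax":0,"ay":0,"az":0.01,"claw":-1},{"tx":0,"ty":0,"tz":0,"ax":0,"ay":0,"az":0.02,"claw":-1},{"tx":0,"ty":0,"tz":0,"ax":0,"ay":0,"az":0.03,"claw":-1},{"tx":0,"ty":0,"tz":0,"ax":0,"ay":0,"az":0.04,"claw":-1},{"tx":0,"ty":0,"tz":0,"ax":0,"ay":0,"az":0.05,"claw":-1}]'

```text
clock: 15.12
ee_pos: [603.4, -23.1, 131.1]
ee_rot: [179.9, -0.1, 81.7]
force: [-1.0, 4.1, 3.6]
width: 39.4
```

```bash
cat > s1.py <<'E'
from h import *
o=robot.get_obs(); print('yaw',o['ee_rot'][2].round(2),'pos',o['ee_pos'].round(1),'F',o['force'].round(1),'M',o['ft_torque'].round(3),'eff6',o['joint_efforts'][5].round(3),'qd6',o['qd'][5].round(1))
E
python3 s1.py
```

```text
yaw 81.73 pos [603.4 -23.1 131.1] F [-1.   4.1  3.6] M [ 0.923 -0.008  0.034] eff6 -0.62 qd6 28.5
```

drive_tool --motion '[{"tx":0,"ty":0,"tz":0,"ax":0,"ay":0,"az":0.01,"claw":-1},{"tx":0,"ty":0,"tz":0,"ax":0,"ay":0,"az":0.02,"claw":-1},{"tx":0,"ty":0,"tz":0,"ax":0,"ay":0,"az":0.03,"claw":-1},{"tx":0,"ty":0,"tz":0,"ax":0,"ay":0,"az":0.04,"claw":-1},{"tx":0,"ty":0,"tz":0,"ax":0,"ay":0,"az":0.05,"claw":-1}]'

```text
clock: 15.75
ee_pos: [603.5, -23.0, 131.1]
ee_rot: [179.9, -0.1, 63.7]
force: [-0.6, 5.1, 3.4]
width: 39.3
```

```bash
python3 s1.py
```

```text
yaw 63.74 pos [603.5 -23.  131.1] F [-0.6  5.1  3.4] M [ 0.907 -0.102  0.019] eff6 -0.619 qd6 28.6
```

drive_tool --motion '[{"tx":0,"ty":0,"tz":0,"ax":0,"ay":0,"az":0.01,"claw":-1},{"tx":0,"ty":0,"tz":0,"ax":0,"ay":0,"az":0.02,"claw":-1},{"tx":0,"ty":0,"tz":0,"ax":0,"ay":0,"az":0.03,"claw":-1},{"tx":0,"ty":0,"tz":0,"ax":0,"ay":0,"az":0.04,"claw":-1},{"tx":0,"ty":0,"tz":0,"ax":0,"ay":0,"az":0.05,"claw":-1}]'

```text
clock: 16.38
ee_pos: [603.5, -22.9, 131.1]
ee_rot: [180.0, -0.1, 45.7]
force: [-0.3, 3.8, 4.0]
width: 39.1
```

```bash
python3 s1.py; python3 st.py; python3 - <<'E'
from h import *
for n in('side','top'): 
    d=grab(n,n+'5')
e=pickle.load(open('pics/side5.pkl','rb')); f=pickle.load(open('pics/s4.pkl','rb'))
c=lambda d:cv2.resize(d['pixels'][200:250,235:285],None,fx=8,fy=8,interpolation=2)
cv2.imwrite('pics/c5.png',np.hstack([c(f),c(e)])[:,:,::-1])
E
```

```text
yaw 45.74 pos [603.5 -22.9 131.1] F [-0.3  3.8  4. ] M [ 0.879 -0.163  0.008] eff6 -0.62 qd6 28.6
t 16.38 pos [603.5 -22.9 131.1] yaw 45.74 F [-0.3   3.76  4.  ] w 39.1
M [ 0.879 -0.163  0.008] eff6 -0.6196 j6 -55.47
M [ 0.945 -0.159 -0.11 ] eff6 -0.2144 j6 -55.32
M [ 1.044 -0.095 -0.065] eff6 0.448 j6 -55.53
```

View pics/c5.png

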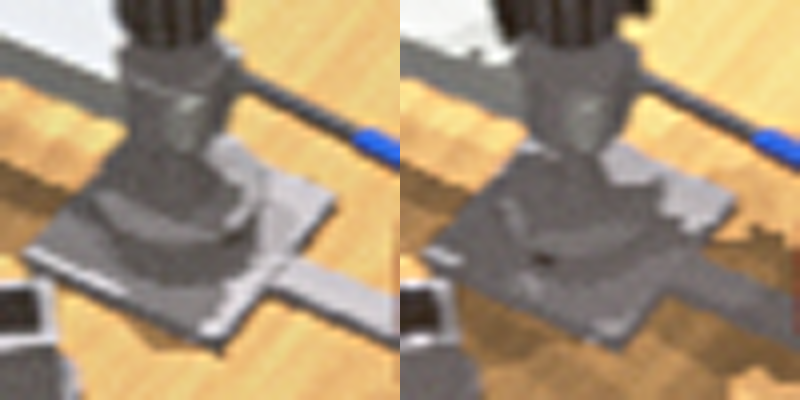

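The foot has visibly descended in the right crop and still stands clear. `eff6` repeats at -0.620 in steady turning, which gives me a clean baseline. I carry on in identical 18° steps.

drive_tool --motion '[{"tx":0,"ty":0,"tz":0,"ax":0,"ay":0,"az":0.01,"claw":-1},{"tx":0,"ty":0,"tz":0,"ax":0,"ay":0,"az":0.02,"claw":-1},{"tx":0,"ty":0,"tz":0,"ax":0,"ay":0,"az":0.03,"claw":-1},{"tx":0,"ty":0,"tz":0,"ax":0,"ay":0,"az":0.04,"claw":-1},{"tx":0,"ty":0,"tz":0,"ax":0,"ay":0,"az":0.05,"claw":-1}]'

```text
clock: 17.2
ee_pos: [603.6, -22.8, 131.1]
ee_rot: [-180.0, -0.2, 27.8]
force: [0.1, 7.1, 6.0]
width: 39.4
```

```bash
python3 s1.py
```

```text
yaw 27.79 pos [603.6 -22.8 131.1] F [0.1 7.1 6. ] M [ 1.044 -0.173  0.045] eff6 -0.619 qd6 28.7
```

drive_tool --motion '[{"tx":0,"ty":0,"tz":0,"ax":0,"ay":0,"az":0.01,"claw":-1},{"tx":0,"ty":0,"tz":0,"ax":0,"ay":0,"az":0.02,"claw":-1},{"tx":0,"ty":0,"tz":0,"ax":0,"ay":0,"az":0.03,"claw":-1},{"tx":0,"ty":0,"tz":0,"ax":0,"ay":0,"az":0.04,"claw":-1},{"tx":0,"ty":0,"tz":0,"ax":0,"ay":0,"az":0.05,"claw":-1}]'

```text
clock: 17.82
ee_pos: [603.8, -22.8, 131.1]
ee_rot: [-179.9, -0.2, 9.8]
force: [0.9, 6.3, 5.4]
width: 39.4
```

```bash
python3 s1.py
```

```text
yaw 9.79 pos [603.8 -22.8 131.1] F [0.9 6.3 5.4] M [ 1.051 -0.22   0.066] eff6 -0.62 qd6 28.5
```

`eff6` stays flat and may not register the load. I therefore relieve the side forces and use slow-tailed moves with averaged wrist torque, turning both ways, to measure the friction.

drive_tool --motion '[{"tx":0.0006,"ty":-0.004,"tz":-0.004,"ax":0,"ay":0,"az":0.004,"claw":-1},{"tx":0.0006,"ty":-0.004,"tz":-0.004,"ax":0,"ay":0,"az":0.007,"claw":-1},{"tx":0.0006,"ty":-0.004,"tz":-0.004,"ax":0,"ay":0,"az":0.009,"claw":-1},{"tx":0.0006,"ty":-0.004,"tz":-0.004,"ax":0,"ay":0,"az":0.0095,"claw":-1},{"tx":0.0006,"ty":-0.004,"tz":-0.004,"ax":0,"ay":0,"az":0.01,"claw":-1}]'

```text
clock: 18.45
ee_pos: [603.7, -22.7, 131.2]
ee_rot: [179.9, -0.1, 6.3]
force: [4.9, 1.3, -5.0]
width: 39.3
```

```bash
cat > av.py <<'E'
from h import *
A=[];J=[];E=[];F=[]
for i in range(7):
    o=robot.get_obs(); A.append(o['ft_torque']); J.append(o['joints'][5]); E.append(o['joint_efforts'][5]); F.append(o['force'])
    if i<6: cams.get_image('side')
A=np.array(A); print('t',round(o['clock'],2),'yaw',o['ee_rot'][2].round(2),'Mz',A[:,2].round(3),'mean',A[:,2].mean().round(3),'Mxy',A[:,:2].mean(0).round(2),'F',np.mean(F,0).round(1),'j6',np.round(J,2),'e',np.round(E,3))
E
python3 av.py
```

```text
t 18.75 yaw 6.25 Mz [ 0.028  0.002  0.048  0.053  0.02  -0.008 -0.008] mean 0.019 Mxy [ 0.15 -1.15] F [ 5.3  1.1 -4.1] j6 [-15.86 -15.85 -15.86 -15.86 -15.86 -15.86 -15.86] e [0.014 0.027 0.042 0.025 0.021 0.02  0.02 ]
```

drive_tool --motion '[{"tx":0,"ty":0,"tz":0,"ax":0,"ay":0,"az":-0.004,"claw":-1},{"tx":0,"ty":0,"tz":0,"ax":0,"ay":0,"az":-0.007,"claw":-1},{"tx":0,"ty":0,"tz":0,"ax":0,"ay":0,"az":-0.009,"claw":-1},{"tx":0,"ty":0,"tz":0,"ax":0,"ay":0,"az":-0.0095,"claw":-1},{"tx":0,"ty":0,"tz":0,"ax":0,"ay":0,"az":-0.01,"claw":-1}]'

```text
clock: 19.38
ee_pos: [603.7, -22.7, 131.2]
ee_rot: [179.9, -0.1, 9.8]
force: [4.7, 1.2, -3.7]
width: 39.8
```

```bash
python3 av.py
```

```text
t 19.68 yaw 9.85 Mz [-0.047 -0.004 -0.02  -0.048  0.008 -0.089 -0.021] mean -0.032 Mxy [ 0.16 -1.12] F [ 5.3  1.  -3.8] j6 [-19.46 -19.47 -19.46 -19.46 -19.45 -19.45 -19.45] e [-0.022 -0.032 -0.046 -0.03  -0.025 -0.025 -0.025]
```

In slow creep `eff6` does show the friction: a peak of ±0.045 N m, matching the free 0.05. So there is no contact yet. I continue in steps with a slow tail.

drive_tool --motion '[{"tx":0.004,"ty":0,"tz":0.0016,"ax":0,"ay":0,"az":0.014,"claw":-1},{"tx":0.004,"ty":0,"tz":0.0016,"ax":0,"ay":0,"az":0.028,"claw":-1},{"tx":0.004,"ty":0,"tz":0.0016,"ax":0,"ay":0,"az":0.038,"claw":-1},{"tx":0.004,"ty":0,"tz":0.0016,"ax":0,"ay":0,"az":0.0395,"claw":-1},{"tx":0.004,"ty":0,"tz":0.0016,"ax":0,"ay":0,"az":0.04,"claw":-1}]'

```text
clock: 20.3
ee_pos: [603.9, -22.7, 131.1]
ee_rot: [179.9, 0.0, -4.6]
force: [-5.1, -1.5, 5.7]
width: 39.3
```

```bash
python3 av.py
```

```text
t 20.6 yaw -4.56 Mz [ 0.034 -0.059  0.008 -0.035 -0.016  0.059 -0.007] mean -0.002 Mxy [-0.28  0.47] F [-4.8 -1.3  5.7] j6 [-4.99 -4.98 -4.99 -4.99 -4.99 -4.99 -4.99] e [0.018 0.02  0.032 0.016 0.011 0.01  0.01 ]
```

drive_tool --motion '[{"tx":0,"ty":0,"tz":0,"ax":0,"ay":0,"az":0.014,"claw":-1},{"tx":0,"ty":0,"tz":0,"ax":0,"ay":0,"az":0.028,"claw":-1},{"tx":0,"ty":0,"tz":0,"ax":0,"ay":0,"az":0.038,"claw":-1},{"tx":0,"ty":0,"tz":0,"ax":0,"ay":0,"az":0.0395,"claw":-1},{"tx":0,"ty":0,"tz":0,"ax":0,"ay":0,"az":0.04,"claw":-1}]'

```text
clock: 21.22
ee_pos: [604.0, -22.6, 131.1]
ee_rot: [179.9, 0.0, -19.0]
force: [-4.5, -1.0, 5.2]
width: 39.4
```

```bash
python3 av.py
```

```text
t 21.52 yaw -18.96 Mz [ 0.03   0.002 -0.001 -0.068  0.031 -0.024  0.013] mean -0.002 Mxy [-0.36  0.41] F [-4.3 -1.2  5.3] j6 [9.42 9.42 9.41 9.41 9.41 9.41 9.41] e [0.042 0.028 0.036 0.019 0.014 0.013 0.013]
```

drive_tool --motion '[{"tx":-0.002,"ty":0,"tz":-0.0008,"ax":0,"ay":0,"az":0.014,"claw":-1},{"tx":-0.002,"ty":0,"tz":-0.0008,"ax":0,"ay":0,"az":0.028,"claw":-1},{"tx":-0.002,"ty":0,"tz":-0.0008,"ax":0,"ay":0,"az":0.038,"claw":-1},{"tx":-0.002,"ty":0,"tz":-0.0008,"ax":0,"ay":0,"az":0.0395,"claw":-1},{"tx":-0.002,"ty":0,"tz":-0.0008,"ax":0,"ay":0,"az":0.04,"claw":-1}]'

```text
clock: 22.15
ee_pos: [604.0, -22.7, 131.2]
ee_rot: [180.0, -0.1, -33.4]
force: [2.6, -5.7, 0.2]
width: 39.8
```

```bash
python3 av.py
```

```text
t 22.45 yaw -33.4 Mz [ 0.009  0.034  0.012  0.042  0.007  0.008 -0.001] mean 0.016 Mxy [-1.04 -0.47] F [ 1.8 -5.3 -0. ] j6 [23.85 23.86 23.85 23.85 23.86 23.85 23.85] e [0.005 0.013 0.034 0.023 0.019 0.019 0.019]
```

drive_tool --motion '[{"tx":0,"ty":0,"tz":0,"ax":0,"ay":0,"az":0.014,"claw":-1},{"tx":0,"ty":0,"tz":0,"ax":0,"ay":0,"az":0.028,"claw":-1},{"tx":0,"ty":0,"tz":0,"ax":0,"ay":0,"az":0.038,"claw":-1},{"tx":0,"ty":0,"tz":0,"ax":0,"ay":0,"az":0.0395,"claw":-1},{"tx":0,"ty":0,"tz":0,"ax":0,"ay":0,"az":0.04,"claw":-1}]'

```text
clock: 23.08
ee_pos: [604.1, -22.7, 131.1]
ee_rot: [180.0, -0.1, -47.8]
force: [3.2, -5.5, -1.0]
width: 39.4
```

```bash
python3 av.py
```

```text
t 23.38 yaw -47.8 Mz [-0.012  0.014  0.032  0.044 -0.027  0.018 -0.001] mean 0.01 Mxy [-1.08 -0.5 ] F [ 2.2 -5.6 -0.4] j6 [38.26 38.26 38.25 38.25 38.25 38.25 38.25] e [0.047 0.033 0.041 0.024 0.019 0.018 0.018]
```

drive_tool --motion '[{"tx":0,"ty":0,"tz":0,"ax":0,"ay":0,"az":0.014,"claw":-1},{"tx":0,"ty":0,"tz":0,"ax":0,"ay":0,"az":0.028,"claw":-1},{"tx":0,"ty":0,"tz":0,"ax":0,"ay":0,"az":0.038,"claw":-1},{"tx":0,"ty":0,"tz":0,"ax":0,"ay":0,"az":0.0395,"claw":-1},{"tx":0,"ty":0,"tz":0,"ax":0,"ay":0,"az":0.04,"claw":-1}]'

```text
clock: 24.0
ee_pos: [604.2, -22.8, 131.2]
ee_rot: [-180.0, -0.1, -62.2]
force: [2.6, -4.8, -1.0]
width: 39.6
```

```bash
python3 av.py
```

```text
t 24.3 yaw -62.2 Mz [ 0.004  0.03   0.028  0.017 -0.012  0.01   0.024] mean 0.014 Mxy [-1.12 -0.49] F [ 2.4 -5.5 -0.1] j6 [52.66 52.66 52.66 52.65 52.65 52.65 52.65] e [0.047 0.033 0.042 0.024 0.02  0.019 0.019]
```

drive_tool --motion '[{"tx":0,"ty":0,"tz":0,"ax":0,"ay":0,"az":0.014,"claw":-1},{"tx":0,"ty":0,"tz":0,"ax":0,"ay":0,"az":0.028,"claw":-1},{"tx":0,"ty":0,"tz":0,"ax":0,"ay":0,"az":0.038,"claw":-1},{"tx":0,"ty":0,"tz":0,"ax":0,"ay":0,"az":0.0395,"claw":-1},{"tx":0,"ty":0,"tz":0,"ax":0,"ay":0,"az":0.04,"claw":-1}]'

```text
clock: 24.92
ee_pos: [604.2, -22.9, 131.2]
ee_rot: [-179.9, -0.1, -76.6]
force: [3.4, -6.6, -1.1]
width: 39.5
```

```bash
python3 av.py
```

```text
t 25.23 yaw -76.59 Mz [0.16  0.081 0.087 0.07  0.071 0.045 0.01 ] mean 0.075 Mxy [-1.19 -0.46] F [ 2.8 -6.1 -0.6] j6 [67.05 67.06 67.05 67.05 67.05 67.04 67.05] e [0.12  0.1   0.107 0.09  0.086 0.085 0.085]
```

Contact came between yaw -62° and -77°. Torque is up by about 0.067 N m, which is about 7 N by torque, against at most 4.5 N by the angle turned. A small 3° step should show the slope and settle which is right.

drive_tool --motion '[{"tx":0,"ty":0,"tz":0,"ax":0,"ay":0,"az":0.002,"claw":-1},{"tx":0,"ty":0,"tz":0,"ax":0,"ay":0,"az":0.004,"claw":-1},{"tx":0,"ty":0,"tz":0,"ax":0,"ay":0,"az":0.006,"claw":-1},{"tx":0,"ty":0,"tz":0,"ax":0,"ay":0,"az":0.0075,"claw":-1},{"tx":0,"ty":0,"tz":0,"ax":0,"ay":0,"az":0.008,"claw":-1}]'

```text
clock: 25.85
ee_pos: [604.2, -22.9, 131.2]
ee_rot: [-179.9, -0.1, -79.5]
force: [2.9, -5.7, 0.0]
width: 39.6
```

```bash
python3 av.py
```

```text
t 26.15 yaw -79.47 Mz [0.175 0.124 0.102 0.122 0.11  0.137 0.105] mean 0.125 Mxy [-1.2  -0.48] F [ 2.6 -6.4 -0.5] j6 [69.93 69.93 69.93 69.93 69.93 69.93 69.93] e [0.129 0.113 0.12  0.103 0.099 0.098 0.098]
```

The slope is about 0.25 N m/rad, so contact was at about yaw -62°. That gives 5.5 N by angle and 8.8 N by torque, both inside 2–12 N. I release, rise and check.

drive_tool --motion '[{"tx":0,"ty":0,"tz":0,"ax":0,"ay":0,"az":0,"claw":0.4},{"tx":0,"ty":0,"tz":0,"ax":0,"ay":0,"az":0,"claw":0.4},{"tx":0,"ty":0,"tz":0,"ax":0,"ay":0,"az":0,"claw":0.4},{"tx":0,"ty":0,"tz":0,"ax":0,"ay":0,"az":0,"claw":0.4},{"tx":0,"ty":0,"tz":0,"ax":0,"ay":0,"az":0,"claw":0.4}]'

```text
clock: 26.78
ee_pos: [603.5, -21.5, 131.0]
ee_rot: [180.0, 0.0, -79.5]
force: [0.5, 0.8, 0.8]
width: 60.9
```

drive_tool --motion '[{"tx":0,"ty":0,"tz":-0.04,"ax":0,"ay":0,"az":0,"claw":0.4},{"tx":0,"ty":0,"tz":-0.12,"ax":0,"ay":0,"az":0,"claw":0.4},{"tx":0,"ty":0,"tz":-0.2,"ax":0,"ay":0,"az":0,"claw":0.4},{"tx":0,"ty":0,"tz":-0.28,"ax":0,"ay":0,"az":0,"claw":0.4},{"tx":0,"ty":0,"tz":-0.3,"ax":0,"ay":0,"az":0,"claw":0.4}]'

```text
clock: 27.4
ee_pos: [605.2, -21.9, 255.2]
ee_rot: [-179.7, -0.1, -79.6]
force: [0.5, 0.0, 0.3]
width: 60.8
```

drive_tool --motion '[{"tx":0,"ty":0.1,"tz":0,"ax":0,"ay":0,"az":0,"claw":0.4},{"tx":0,"ty":0.22,"tz":0,"ax":0,"ay":0,"az":0,"claw":0.4},{"tx":0,"ty":0.35,"tz":0,"ax":0,"ay":0,"az":0,"claw":0.4},{"tx":0,"ty":0.48,"tz":0,"ax":0,"ay":0,"az":0,"claw":0.4},{"tx":0,"ty":0.55,"tz":0,"ax":0,"ay":0,"az":0,"claw":0.4}]'

```text
clock: 28.02
ee_pos: [384.9, -61.5, 250.1]
ee_rot: [179.9, 0.0, -79.6]
force: [-0.2, 0.8, -0.3]
width: 61.0
```

```bash
python3 - <<'E'
from h import *
go(400,-24,250,-80)
d=grab('top','t6'); e=grab('side','s6')
a=cv2.resize(d['pixels'][165:245,230:330],None,fx=4,fy=4,interpolation=2)
b=cv2.resize(e['pixels'][180:260,220:320],None,fx=4,fy=4,interpolation=2)
cv2.imwrite('pics/c6.png',np.vstack([np.hstack([a,b])])[:,:,::-1])
s=cv2.cvtColor(d['pixels'],cv2.COLOR_RGB2HSV)[...,1].astype(float)
def cross(l,i):
    k=[j for j in range(len(l)-1) if (l[j]-65)*(l[j+1]-65)<0]; return [i[j]+(l[j]-65)/(l[j]-l[j+1]) for j in k]
x=np.arange(258,304);y=np.arange(174,220)
H=[[c[0],c[-1],r] for r in range(186,209) for c in [cross(s[r,x],x)] if len(c)>1]
V=[[c[0],c[-1],q] for q in (*range(269,275),*range(288,294)) for c in [cross(s[y,q],y)] if len(c)>1]
m=np.median
print('y',[m(onz(d,[[h[i],h[2]] for h in H],10)[:,1]) for i in(0,1)],'x',[m(onz(d,[[v[2],v[i]] for v in V],10)[:,0]) for i in(0,1)])
t0=pickle.load(open('pics/top0.pkl','rb'))['pixels'].astype(int)
print('diff px outside', [(n,int((np.abs(d['pixels'].astype(int)-t0)[b[1]:b[3],b[0]:b[2]].max(2)>60).sum())) for n,b in dict(nozzle=(236,180,258,204),tweez=(302,176,314,220),jar=(346,156,368,178)).items()])
E
```

```text
t 28.02 pos [384.9 -61.5 250.1] [ 1.7994e+02  2.0000e-02 -7.9580e+01] F [-0.18  0.78 -0.28] M [ 0.075 -0.016 -0.049] w 61.0 j [-21. -23. 118.  -0.  84.  59.]
txyz [-0.0853 -0.0542  0.0003] axyz [0.0002 0.0001 0.0012]
y [np.float64(19.02772594145527), np.float64(-72.11219135900606)] x [np.float64(650.0593834402748), np.float64(558.7206412560181)]
diff px outside [('nozzle', 0), ('tweez', 0), ('jar', 0)]
```

View pics/c6.png

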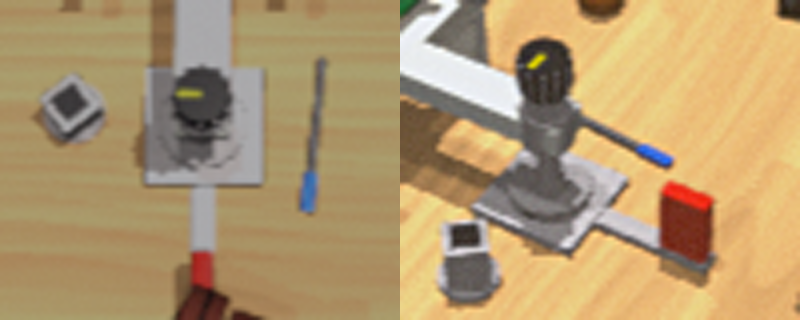

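The foot now sits on the pad, and the yellow mark has turned by about 200° (now at crop (190,94), pointing left). The pad is unmoved at (604.4,-26.5) and the neighbours are unchanged. The gripper is clear, so I hand in.

```bash
python3 -c "
from h import *
print(robot.sign_off())"
```

```text
the job is handed in; nothing more can be done
None
```

The rest plate lies flat under the front foot, released, and the foot is screwed down onto its pad. I handed the job in at about 28 s of the 72 s. No verdict was reported.

- **Plate:** I carried it by its red fin, slid it in from the open side and let go. In the top view the pad centre is at (604.4, -26.5) and the foot axis at (604.1, -25.2), about 1.3 mm apart, close to the 2 mm camera calibration. The pad did not move while the foot was screwed down.
- **Knob:** I turned it about 199° clockwise. Contact came at roughly 180 to 182° and showed clearly as a rise in joint-6 torque.
- **Contact force:** My two estimates disagree. The angle turned past contact gives about 5.5 N, and the added torque (0.079 N m) gives about 8.8 N. Both lie within 2–12 N and well below 22 N. I could not measure the force directly.
- **Surroundings:** The nozzle, tweezers and flux jar showed no change in the top view. I did not check the other bystanders numerically, but the arm never came low near them. The gripper ended open and clear of everything.

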